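Square a glass pane up in the glazing jig

ROBOT

A 6-joint arm with a two-finger parallel gripper is mounted at the origin on the work surface. World frame = base frame: x ahead of the robot, y to its left, z up, the work surface at z = 0. Lengths are in mm, angles in rad, forces in N, time in s.
With the tool pointing down it reaches from about 350 to 975 mm from the base axis. Payload 4.9 kg.
Tool frame: the origin (TCP) lies at the centre of the arm's flange, where the gripper is bolted on; the fingertips stand 173 mm ahead of it and the grasp point (between the pads) lies 155 mm ahead of it (grip_depth is the distance from the TCP to the grasp point, in mm); z points along the fingers, y is the direction in which the jaws open and shut (so a half turn about z gives the same grasp; the last joint's range is limited). The gripper opens to 85 mm and grips with 20 to 120 N. Pads are 22 mm wide; open, the fingers measure 114 mm over their backs; the gripper's body (76 mm by 85 mm) begins 54 mm behind the grasp point. The pads swing forward as they close: fully open they stand 13 mm farther back than shut.
Start: joints at [-1.225, 0.053, 1.613, -0, 1.476, -0.119], TCP at [280.145, -558.679, 404.704] pointing down, gripper open.
Joint ranges: [-3.01, 3.01], [-1.01, 2.22], [0.06, 2.58], [-1.02, 4.17], [0.09, 2.62], [-3.14, 3.14]. Speed limits (rad/s): [2.57, 2.57, 3.14, 3.14, 3.14, 3.14].

INTERFACE

Orientations are given as a unit quaternion [w, x, y, z].
In Python, from station import get_state, grab_frame, sign_off, grip_depth gives the robot as it stands. The module is installed in compiled form; this text tells all that it offers.
- The arm moves only by the tool jog_arm, never from a script. Its argument "increments" is a list of rows, each an object of numbers: "tx", "ty", "tz": the shift along the world's x, y, z in m; "ax", "ay", "az": the turn, a rotation vector about the world's x, y, z in units of 6 degrees (1.0 is 6 degrees); "fingers": the closure in counts, from 0 (fully open) to 255 (shut). A call has 1 to 20 rows; each row shifts and turns the commanded pose from where the row before left it; what a row does not reach is not made up. A row lasts 1/12 s, in which the tool goes at most 41.7 mm and 7.16 degrees, less where a joint would pass 70% of its speed; a pose out of reach is approached as far as the arm can. A call is refused whole if a number of a shift passes 0.0417 or a number of a turn 1, either way. A call with a gripper value outside its range is refused whole. The fingers move at their own pace and stop on an object; the grip force is fixed at half the most. Time passes only in rows, so rows that do not move let the fingers close. It gives the time, the measured TCP pose, the force and the opening at its end, in the units of the state.
- get_state(): the state, without advancing time (a new reading comes with each control period).
- grab_frame(name): name is "side" or "top"; returns a dict with "color" (480x640x3 uint8, blue, green, red), "range_z" (480x640 float32, mm along the optical axis (not along the pixel's ray), 0 where there is no reading), "fov_y" (degrees; the focal length in pixels is half the picture's height over the tangent of half this angle, whatever the lens; pixels are square), "cx", "cy" (the principal point, pixels), "R" (3x3) and "t" (3): a world point X has camera coordinates R X + t. Camera axes: x right, y down, z forward; pixel columns grow to the right and rows downward; lengths in mm; the calibration is good to about 2 mm. A picture is of the moment at which its call begins.
- sign_off(): hands the job in, once; it reports no verdict.
The state is a dict: "time_s": time; "q": joint angles; "joint_velocities": joint speeds; "effort": joint torques, N m; "ee_pos": TCP position; "orientation": TCP orientation; "ft_force": force on the tool from outside, world axes, zero at the start; "torque": the same for the moment, N m; "width": finger opening in mm.
Only numpy, scipy, OpenCV 4.12 (cv2) and the standard library are available. Lean on these libraries where they do the work, as an engineer would, in place of code of your own. Each camera call takes 0.05 s, during which the arm holds its last target. There are 200 camera calls.

TASK

Clear the stray white packer off the jig board into the open wooden tray. Then slide the glass pane along the board until it sits square and snug against both the back rail and the inner side of the end stop. The glass chips easily: never press on it with more than 12 N, keep it flat on the board without picking it up, and do not disturb the tin, tape roll, loupe or suction lifter.

Things in the scene. Friction and masses are not known exactly. Their poses are not given: they have to be found in the camera images.
- jig: Fixed squaring jig on the bench: a grey felt-covered board 300 (x) x 380 (y) x 8 mm thick, with a bare aluminium back rail fixed along its far edge. Origin: centre of the board's underside, at bench height; z up. The rail runs along the jig's y over y = -180 to 180, stands 18 mm above the board, and its flat working face looks to -x at x = +110 mm. Its place and yaw on the bench vary. A squarely seated pane has its centre at x = 60 mm in this frame.
- stop: Fixed aluminium end stop, a block 80 (x) x 30 (y) x 18 mm high, square to the jig. Origin: centre of its underside, on the board. It stands in front of the back rail, centred near jig x = 60 mm and y = about +155 or -155 mm: its end of the rail varies. The working face is the one that looks to the middle of the board, 15 mm from its origin; a seated pane's centre is 75 mm from its origin along y. The tin stands at the opposite end.
- pane: Loose pane of clear greenish glass, edges darker green, 100 (x) x 120 (y) x 10 mm thick, about 0.3 kg (0.2 to 0.45), flat on the board, nearer the robot than the packer, up to 0.3 rad out of square. Origin: centre of its underside; its 120 mm edges are along its own y. Seated, one 120 mm edge lies along the back rail and one 100 mm edge along the end stop. It slides on the felt under a push of about 2 to 6 N; the rail and stop do not yield.
- packer: Loose white plastic packer, a block 50 (x) x 22 (y) x 16 mm high, 20 g, lying on the board between the pane and the back rail with its length roughly across the rail. Origin: centre of its underside. Graspable across its 22 mm width.
- tray: Fixed open-topped wooden tray on the bench, 140 (x) x 110 (y) x 35 mm high, walls and floor 4 mm thick, square to the jig. Origin: centre of its underside. Stands beside the jig, on the left or on the right.
- tin: Bystander: upright paper-labelled tin, 50 mm diameter, 45 mm high, on the board in front of the back rail at the opposite end from the stop. Origin: centre of its underside.
- lifter: Bystander: hand suction lifter standing on the bench at the jig's other side from the tray: black cup 90 mm across, with an aluminium grip bar 90 x 26 mm on top, 58 mm high in all. Origin: centre of its underside.
- roll: Bystander: roll of tape lying flat at one near corner of the board, 60 mm diameter, 25 mm high. Origin: centre of its underside.
- loupe: Bystander: black eye loupe standing at the other near corner of the board, 36 mm diameter, 38 mm high. Origin: centre of its underside.

How it is judged (in metres and radians):
On the way, in this order (a step that is already met when the one before it is completed fails the run):
1. the packer lies in the tray (x of packer in the frame of tray between -0.06 and 0.06 m and y of packer in the frame of tray between -0.045 and 0.045 m and z of packer in the frame of tray between 0 and 0.025 m and linear speed of packer below 0.02 m/s), for 0.2 s.
2. the pane is square and snug against rail and end stop (x of pane in the frame of jig between 0.057 and 0.063 m and angle between the x axis of pane and the x axis of jig, either way round below 0.03 rad and angle between pane's own z axis and vertical below 0.03 rad and height (world z) of pane below 0.012 m and linear speed of pane below 0.01 m/s and ((y of stop in the frame of jig above 0 m and y of pane in the frame of stop between -0.078 and -0.072 m) or (y of stop in the frame of jig below 0 m and y of pane in the frame of stop between 0.072 and 0.078 m))), for 0.2 s.
At the end, for the whole second after the job is handed in: The packer lies at rest in the tray; the pane lies flat and still on the board within 3 mm of the back rail and of the inner face of the end stop, within 0.03 rad of square with the rail (all of step 1 and all of step 2); the robot touches nothing.
It fails at once if the glass pressed with more than 12 N (contact force between any of the fingers, the arm and pane above 12 N).
It fails at once if the pane lifted off the board or tipped (height (world z) of pane above 0.016 m or angle between pane's own z axis and vertical above 0.1 rad).
It fails at once if the tin, tape roll, loupe or suction lifter disturbed (moved more than 15 mm or tipped) (distance of any of tin, lifter, roll, loupe from where it was at the start of the episode above 0.015 m or angle between any of tin, lifter, roll, loupe's own z axis and vertical above 0.3 rad).
It also fails if it takes over 67 s, if anything falls off the work surface, if the arm or the gripper's body presses on something with over 40 N, if the wrist force passes 120 N, or if a joint passes its speed limit or range.

## Working session

There is one attempt and no reset: what is moved stays moved. The work goes in short steps, Python scripts to look and compute and a tool call to move; the robot and the scene stay as the last step left them, time stands still between calls to the robot, and variables do not carry over. Pictures are saved under pics/ and viewed, about 8 in all and at most 12, crops included, and the job is handed in when it is done.

Besides the shell and the picture viewer there is one more tool, called after ">>>" in YAML: its name, and indented under it one key for each argument. jog_arm: Moves the arm, as the interface text tells. Its arguments: {"type":"object","properties":{"increments":{"type":"array"}},"required":["increments"]}

```bash
mkdir -p pics; cat > h.py <<'E'
import numpy as np, cv2
from station import get_state, grab_frame, sign_off, grip_depth
def ray(f,u,v,z):
    F=240/np.tan(np.radians(f["fov_y"])/2); R=np.array(f["R"]); t=np.array(f["t"]).ravel()
    d=R.T@np.array([(u-f["cx"])/F,(v-f["cy"])/F,1]); c=-R.T@t
    return c+d*(z-c[2])/d[2]
def cloud(f):
    F=240/np.tan(np.radians(f["fov_y"])/2); R=np.array(f["R"]); t=np.array(f["t"]).ravel()
    v,u=np.mgrid[:480,:640]; Z=f["range_z"]
    P=np.stack([(u-f["cx"])/F*Z,(v-f["cy"])/F*Z,Z],-1)
    return (P-t)@R
E
python3 - <<'E'
from h import *
s=get_state(); print(s); 
print(grip_depth)
for n in("top","side"):
    f=grab_frame(n); cv2.imwrite(f"pics/{n}0.png",f["color"]); print(n,f["fov_y"],f["cx"],f["cy"],-np.array(f["R"]).T@np.array(f["t"]).ravel())
    np.save(n+"0.npy",f,allow_pickle=True)
E
```

```text
{'time_s': 0.0, 'q': array([-1.22499399e+00,  5.33816024e-02,  1.61430165e+00,  5.45982792e-06,
        1.47598816e+00, -1.18988733e-01]), 'joint_velocities': array([-5.89357858e-05,  3.70859766e-04,  7.43714969e-04, -3.11886777e-04,
        6.20037929e-04,  1.10973243e-04]), 'effort': array([-2.74629499e-03, -3.93690312e+01, -3.70174670e+01, -2.04203338e-04,
        7.12171241e-03,  4.56945884e-06]), 'ee_pos': array([ 280.0641586 , -558.44206586,  403.4427327 ]), 'orientation': array([-1.03300982e-03,  9.73117008e-01,  2.30308942e-01, -1.14920214e-04]), 'ft_force': array([ 0.39466379, -0.16845869,  0.64213073]), 'torque': array([ 0.00143886,  0.00255119, -0.03064327]), 'width': 85.27122449579736}
154.70000000000002
top 49.59058368652158 323.6062867159496 229.74194263589658 [349.89800631  35.9920775  999.99472093]
side 53.066135245920975 319.75634134014587 245.09126348731604 [ 314.77090368 -410.02252151  575.44513077]
```

View pics/top0.png

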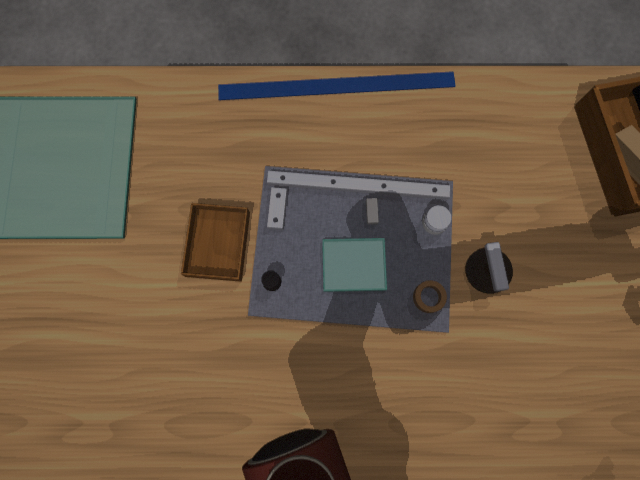

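View pics/side0.png

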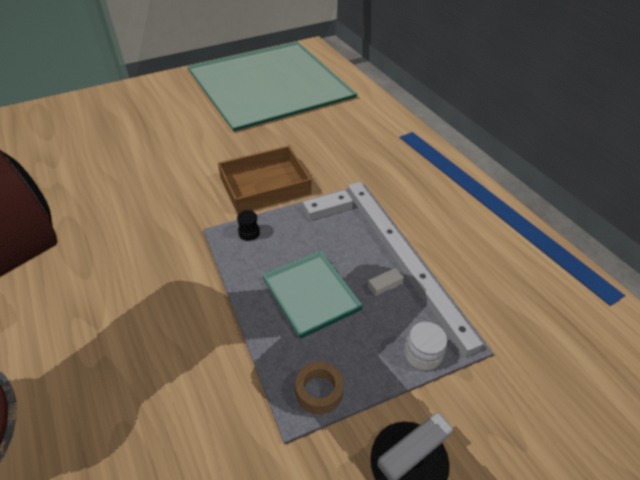

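Top view (up = +x, left = +y): jig with rail at top (y≈183 px), stop at left (277,208), packer at (372,210), pane at (354,265), tray at left (217,242), tin (437,217), roll (430,297), loupe (271,281), lifter (489,269). The side view agrees.

```bash
cat > m.py <<'E'
from h import *
def rect(f,mask,z,roi):
    u0,v0,u1,v1=roi; m=np.zeros((480,640),np.uint8); m[v0:v1,u0:u1]=mask[v0:v1,u0:u1]
    c=max(cv2.findContours(m,cv2.RETR_EXTERNAL,cv2.CHAIN_APPROX_NONE)[0],key=cv2.contourArea)[:,0]
    P=np.array([ray(f,u,v,z)[:2] for u,v in c],np.float32)
    (cx,cy),(w,h),a=cv2.minAreaRect(P)
    if w<h: w,h,a=h,w,a+90
    a=(a+90)%180-90       # direction of long side from +x, deg
    return np.round([cx,cy,w,h,a],1),P
def masks(f):
    b=f["color"]; hsv=cv2.cvtColor(b,cv2.COLOR_BGR2HSV)
    H,S,V=[hsv[...,i].astype(int) for i in range(3)]
    return dict(green=((H>60)&(H<95)&(S>40)).astype(np.uint8),white=((V>115)&(S<45)).astype(np.uint8),
      wood=((H>5)&(H<20)&(S>110)&(V<140)).astype(np.uint8),board=((S<75)&(V<118)&(H>100)).astype(np.uint8))
E
python3 - <<'E'
from m import *
f=np.load("top0.npy",allow_pickle=True).item(); M=masks(f); C=cloud(f)
hsv=cv2.cvtColor(f["color"],cv2.COLOR_BGR2HSV)
for p in [(354,265),(372,205),(372,215),(300,182),(277,200),(340,210),(217,242),(205,206),(437,217),(320,250),(160,300)]: print(p,hsv[p[1],p[0]],C[p[1],p[0]].round(1))
for n,k,z,r in [("pane","green",18,(310,230,400,300)),("packer","white",24,(358,190,388,230)),("stop","white",26,(262,186,292,235)),("rail","white",26,(262,165,458,199)),("tray","wood",35,(170,190,256,290))]:
    try: print(n,rect(f,M[k],z,r)[0])
    except Exception as e: print(n,e)
f=np.load("side0.npy",allow_pickle=True).item(); M=masks(f)
for n,k,z,r in [("pane","green",18,(255,240,370,340)),("packer","white",24,(360,260,405,295))]:
    try: print("side",n,rect(f,M[k],z,r)[0])
    except Exception as e: print(n,e)
E
```

```text
(354, 265) [ 85  49 119] [513.9 -28.2  15.8]
(372, 205) [  8   9 108] [630.2 -64.7  26.8]
(372, 215) [  6  12 109] [611.1 -64.6  22.6]
(300, 182) [128   7 140] [678.2  75.9  25.2]
(277, 200) [120  11 141] [641.7 120.7  24.3]
(340, 210) [120  19  95] [625.9  -3.1   6.4]
(217, 242) [ 15 168  94] [561.7 237.8   7.2]
(205, 206) [ 14 162  71] [629.2 260.2  26.6]
(437, 217) [135   7 140] [ 598.3 -183.7   54.7]
(320, 250) [129  30  84] [544.9  36.9   8.5]
(160, 300) [ 15 123 135] [450.1 342.9   1.3]
pane [515.2 -28.1 121.4 103.  -89.1]
packer [661.6 -77.6  35.4   0.   89.8]
stop [626.8 121.4  79.9  29.6  -5. ]
rail [674.7 -38.3 359.2  23.6  85. ]
tray [ 5.628e+02  2.440e+02  1.925e+02  1.680e+02 -2.000e-01]
side pane [514.  -33.  126.1 104.8 -89. ]
side packer [620.1 -69.   48.2  21.3   1.9]
```

```bash
python3 - <<'E'
from m import *
f=np.load("top0.npy",allow_pickle=True).item(); hsv=cv2.cvtColor(f["color"],cv2.COLOR_BGR2HSV).astype(int)
m=((hsv[...,2]>100)&(hsv[...,1]<16)&((hsv[...,0]<60))).astype(np.uint8)
print("packer",rect(f,m,24,(358,192,388,230))[0])
T=np.array([ray(f,u,v,35)[:2] for u,v in [(191,204),(250,207),(241,280),(182,276)]]); print(T.round(1),T.mean(0))
a=np.radians(-5); X=np.array([np.cos(a),np.sin(a)]);Y=np.array([-X[1],X[0]]); O=np.array([674.7,-38.3])-122*X
print("jig",O)
for n,p in dict(pane=(515.2,-28.1),stop=(626.8,121.4),packer=(620,-68),tray=T.mean(0)).items(): print(n,(np.array(p)-O)@X,(np.array(p)-O)@Y)
for n,u,v,z in [("tin",437,217,53),("roll",430,297,33),("loupe",271,281,46)]:
    p=ray(f,u,v,z)[:2]; print(n,p,(p-O)@X,(p-O)@Y)
E
```

```text
packer [ 6.21e+02 -6.49e+01  4.45e+01  1.94e+01 -2.00e-01]
[[630.9 285.4]
 [624.5 171.5]
 [483.2 184.3]
 [491.1 294.6]] [557.45317621 233.97014586]
jig [553.16424683 -27.66699938]
pane -37.7820429216595 -3.7401550477156755
stop 60.363501844604315 154.91753320763894
packer 70.09667557398694 -34.35440166162175
tray -18.53057101718193 261.0153417437555
tin [ 598.72477344 -184.11116686] 59.0221626616516 -151.87798865086722
roll [ 450.37674195 -167.26857286] -90.22928856475575 -148.02886867007373
loupe [479.6218334  127.32041236] -86.77060533501006 147.98799418848404
```

>>> jog_arm:
  increments:
    - {"tx": 0.0213,"ty": 0.0308,"tz": -0.0055,"az": -0.277,"fingers": 0}
    - {"tx": 0.0213,"ty": 0.0308,"tz": -0.0055,"az": -0.277,"fingers": 0}
    - {"tx": 0.0213,"ty": 0.0308,"tz": -0.0055,"az": -0.277,"fingers": 0}
    - {"tx": 0.0213,"ty": 0.0308,"tz": -0.0055,"az": -0.277,"fingers": 0}
    - {"tx": 0.0213,"ty": 0.0308,"tz": -0.0055,"az": -0.277,"fingers": 0}
    - {"tx": 0.0213,"ty": 0.0308,"tz": -0.0055,"az": -0.277,"fingers": 0}
    - {"tx": 0.0213,"ty": 0.0308,"tz": -0.0055,"az": -0.277,"fingers": 0}
    - {"tx": 0.0213,"ty": 0.0308,"tz": -0.0055,"az": -0.277,"fingers": 0}
    - {"tx": 0.0213,"ty": 0.0308,"tz": -0.0055,"az": -0.277,"fingers": 0}
    - {"tx": 0.0213,"ty": 0.0308,"tz": -0.0055,"az": -0.277,"fingers": 0}
    - {"tx": 0.0213,"ty": 0.0308,"tz": -0.0055,"az": -0.277,"fingers": 0}
    - {"tx": 0.0213,"ty": 0.0308,"tz": -0.0055,"az": -0.277,"fingers": 0}
    - {"tx": 0.0213,"ty": 0.0308,"tz": -0.0055,"az": -0.277,"fingers": 0}
    - {"tx": 0.0213,"ty": 0.0308,"tz": -0.0055,"az": -0.277,"fingers": 0}
    - {"tx": 0.0213,"ty": 0.0308,"tz": -0.0055,"az": -0.277,"fingers": 0}
    - {"tx": 0.0213,"ty": 0.0308,"tz": -0.0055,"az": -0.277,"fingers": 0}
    - {"fingers": 0}
    - {"fingers": 0}

```text
invalid input at $.increments[0]: expected keys tx, ty, tz, ax, ay, az, fingers
```

>>> jog_arm:
  increments:
    - {"tx": 0.0213,"ty": 0.0308,"tz": -0.0055,"ax": 0,"ay": 0,"az": -0.277,"fingers": 0}
    - {"tx": 0.0213,"ty": 0.0308,"tz": -0.0055,"ax": 0,"ay": 0,"az": -0.277,"fingers": 0}
    - {"tx": 0.0213,"ty": 0.0308,"tz": -0.0055,"ax": 0,"ay": 0,"az": -0.277,"fingers": 0}
    - {"tx": 0.0213,"ty": 0.0308,"tz": -0.0055,"ax": 0,"ay": 0,"az": -0.277,"fingers": 0}
    - {"tx": 0.0213,"ty": 0.0308,"tz": -0.0055,"ax": 0,"ay": 0,"az": -0.277,"fingers": 0}
    - {"tx": 0.0213,"ty": 0.0308,"tz": -0.0055,"ax": 0,"ay": 0,"az": -0.277,"fingers": 0}
    - {"tx": 0.0213,"ty": 0.0308,"tz": -0.0055,"ax": 0,"ay": 0,"az": -0.277,"fingers": 0}
    - {"tx": 0.0213,"ty": 0.0308,"tz": -0.0055,"ax": 0,"ay": 0,"az": -0.277,"fingers": 0}
    - {"tx": 0.0213,"ty": 0.0308,"tz": -0.0055,"ax": 0,"ay": 0,"az": -0.277,"fingers": 0}
    - {"tx": 0.0213,"ty": 0.0308,"tz": -0.0055,"ax": 0,"ay": 0,"az": -0.277,"fingers": 0}
    - {"tx": 0.0213,"ty": 0.0308,"tz": -0.0055,"ax": 0,"ay": 0,"az": -0.277,"fingers": 0}
    - {"tx": 0.0213,"ty": 0.0308,"tz": -0.0055,"ax": 0,"ay": 0,"az": -0.277,"fingers": 0}
    - {"tx": 0.0213,"ty": 0.0308,"tz": -0.0055,"ax": 0,"ay": 0,"az": -0.277,"fingers": 0}
    - {"tx": 0.0213,"ty": 0.0308,"tz": -0.0055,"ax": 0,"ay": 0,"az": -0.277,"fingers": 0}
    - {"tx": 0.0213,"ty": 0.0308,"tz": -0.0055,"ax": 0,"ay": 0,"az": -0.277,"fingers": 0}
    - {"tx": 0.0213,"ty": 0.0308,"tz": -0.0055,"ax": 0,"ay": 0,"az": -0.277,"fingers": 0}
    - {"tx": 0,"ty": 0,"tz": 0,"ax": 0,"ay": 0,"az": 0,"fingers": 0}
    - {"tx": 0,"ty": 0,"tz": 0,"ax": 0,"ay": 0,"az": 0,"fingers": 0}

```text
time_s: 1.6
ee_pos: [621.3, -64.0, 315.4]
orientation: [-0.0, 1.0, 0.002, -0.001]
ft_force: [-0.2, 0.2, 0.6]
width: 85.2
```

>>> jog_arm:
  increments:
    - {"tx": 0,"ty": -0.002,"tz": -0.035,"ax": 0,"ay": 0,"az": 0,"fingers": 0}
    - {"tx": 0,"ty": 0,"tz": -0.035,"ax": 0,"ay": 0,"az": 0,"fingers": 0}
    - {"tx": 0,"ty": 0,"tz": -0.03,"ax": 0,"ay": 0,"az": 0,"fingers": 0}
    - {"tx": 0,"ty": 0,"tz": -0.02,"ax": 0,"ay": 0,"az": 0,"fingers": 0}
    - {"tx": 0,"ty": 0,"tz": -0.01,"ax": 0,"ay": 0,"az": 0,"fingers": 0}
    - {"tx": 0,"ty": 0,"tz": 0,"ax": 0,"ay": 0,"az": 0,"fingers": 0}
    - {"tx": 0,"ty": 0,"tz": 0,"ax": 0,"ay": 0,"az": 0,"fingers": 255}
    - {"tx": 0,"ty": 0,"tz": 0,"ax": 0,"ay": 0,"az": 0,"fingers": 255}
    - {"tx": 0,"ty": 0,"tz": 0,"ax": 0,"ay": 0,"az": 0,"fingers": 255}
    - {"tx": 0,"ty": 0,"tz": 0,"ax": 0,"ay": 0,"az": 0,"fingers": 255}
    - {"tx": 0,"ty": 0,"tz": 0,"ax": 0,"ay": 0,"az": 0,"fingers": 255}
    - {"tx": 0,"ty": 0,"tz": 0,"ax": 0,"ay": 0,"az": 0,"fingers": 255}
    - {"tx": 0,"ty": 0,"tz": 0,"ax": 0,"ay": 0,"az": 0,"fingers": 255}
    - {"tx": 0,"ty": 0,"tz": 0,"ax": 0,"ay": 0,"az": 0,"fingers": 255}

```text
time_s: 2.77
ee_pos: [621.7, -68.0, 188.3]
orientation: [0.0, 1.0, 0.0, 0.001]
ft_force: [-0.2, 0.7, 6.1]
width: 20.3
```

>>> jog_arm:
  increments:
    - {"tx": 0,"ty": 0,"tz": 0.01,"ax": 0,"ay": 0,"az": 0,"fingers": 255}
    - {"tx": 0,"ty": 0,"tz": 0.03,"ax": 0,"ay": 0,"az": 0,"fingers": 255}
    - {"tx": 0,"ty": 0,"tz": 0.03,"ax": 0,"ay": 0,"az": 0,"fingers": 255}
    - {"tx": 0,"ty": 0,"tz": 0.03,"ax": 0,"ay": 0,"az": 0,"fingers": 255}
    - {"tx": 0,"ty": 0,"tz": 0,"ax": 0,"ay": 0,"az": 0,"fingers": 255}
    - {"tx": 0,"ty": 0,"tz": 0,"ax": 0,"ay": 0,"az": 0,"fingers": 255}

```text
time_s: 3.27
ee_pos: [621.7, -68.0, 289.9]
orientation: [0.001, 1.0, 0.0, 0.003]
ft_force: [-0.1, -0.0, -0.7]
width: 20.2
```

```bash
python3 - <<'E'
from h import *
f=grab_frame("side"); cv2.imwrite("pics/s1.png",f["color"]); s=get_state(); print(s["ee_pos"],s["width"],s["ft_force"])
E
```

```text
[620.91023065 -67.80949673 287.43628823] 19.71670572211242 [-0.47992461 -0.28046198 -1.01244155]
```

View pics/s1.png

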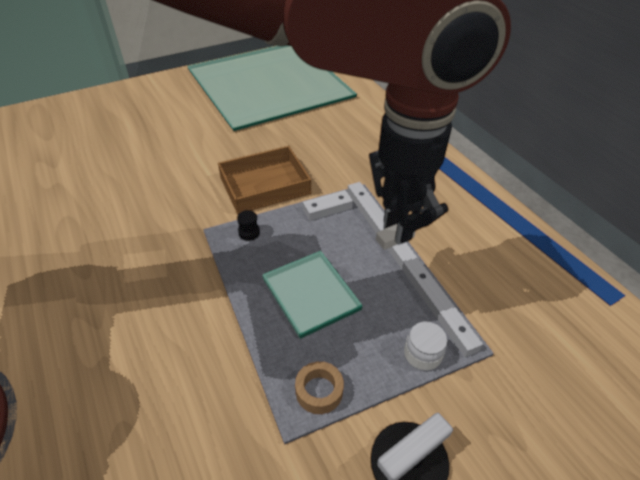

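The packer is in the jaws (390,235), clear of the board.

>>> jog_arm:
  increments:
    - {"tx": -0.0064,"ty": 0.0302,"tz": 0,"ax": 0,"ay": 0,"az": -0.083,"fingers": 255}
    - {"tx": -0.0064,"ty": 0.0302,"tz": 0,"ax": 0,"ay": 0,"az": -0.083,"fingers": 255}
    - {"tx": -0.0064,"ty": 0.0302,"tz": 0,"ax": 0,"ay": 0,"az": -0.083,"fingers": 255}
    - {"tx": -0.0064,"ty": 0.0302,"tz": 0,"ax": 0,"ay": 0,"az": -0.083,"fingers": 255}
    - {"tx": -0.0064,"ty": 0.0302,"tz": 0,"ax": 0,"ay": 0,"az": -0.083,"fingers": 255}
    - {"tx": -0.0064,"ty": 0.0302,"tz": 0,"ax": 0,"ay": 0,"az": -0.083,"fingers": 255}
    - {"tx": -0.0064,"ty": 0.0302,"tz": 0,"ax": 0,"ay": 0,"az": -0.083,"fingers": 255}
    - {"tx": -0.0064,"ty": 0.0302,"tz": 0,"ax": 0,"ay": 0,"az": -0.083,"fingers": 255}
    - {"tx": -0.0064,"ty": 0.0302,"tz": 0,"ax": 0,"ay": 0,"az": -0.083,"fingers": 255}
    - {"tx": -0.0064,"ty": 0.0302,"tz": 0,"ax": 0,"ay": 0,"az": -0.083,"fingers": 255}
    - {"tx": 0,"ty": 0,"tz": 0,"ax": 0,"ay": 0,"az": 0,"fingers": 255}
    - {"tx": 0,"ty": 0,"tz": 0,"ax": 0,"ay": 0,"az": 0,"fingers": 255}

```text
time_s: 4.32
ee_pos: [555.7, 235.2, 284.3]
orientation: [0.001, 0.999, -0.042, -0.002]
ft_force: [0.6, 0.3, -0.4]
width: 20.1
```

>>> jog_arm:
  increments:
    - {"tx": 0,"ty": 0,"tz": -0.03,"ax": 0,"ay": 0,"az": 0,"fingers": 255}
    - {"tx": 0,"ty": 0,"tz": -0.03,"ax": 0,"ay": 0,"az": 0,"fingers": 255}
    - {"tx": 0,"ty": 0,"tz": -0.02,"ax": 0,"ay": 0,"az": 0,"fingers": 255}
    - {"tx": 0,"ty": 0,"tz": -0.014,"ax": 0,"ay": 0,"az": 0,"fingers": 255}
    - {"tx": 0,"ty": 0,"tz": 0,"ax": 0,"ay": 0,"az": 0,"fingers": 255}
    - {"tx": 0,"ty": 0,"tz": 0,"ax": 0,"ay": 0,"az": 0,"fingers": 255}
    - {"tx": 0,"ty": 0,"tz": 0,"ax": 0,"ay": 0,"az": 0,"fingers": 130}
    - {"tx": 0,"ty": 0,"tz": 0,"ax": 0,"ay": 0,"az": 0,"fingers": 130}
    - {"tx": 0,"ty": 0,"tz": 0,"ax": 0,"ay": 0,"az": 0,"fingers": 130}
    - {"tx": 0,"ty": 0,"tz": 0,"ax": 0,"ay": 0,"az": 0,"fingers": 130}
    - {"tx": 0,"ty": 0,"tz": 0,"ax": 0,"ay": 0,"az": 0,"fingers": 130}
    - {"tx": 0,"ty": 0,"tz": 0.03,"ax": 0,"ay": 0,"az": 0,"fingers": 130}
    - {"tx": 0,"ty": 0,"tz": 0.04,"ax": 0,"ay": 0,"az": 0,"fingers": 130}
    - {"tx": 0,"ty": 0,"tz": 0.03,"ax": 0,"ay": 0,"az": 0,"fingers": 130}

```text
time_s: 5.48
ee_pos: [556.9, 234.2, 294.8]
orientation: [-0.0, 0.999, -0.043, 0.0]
ft_force: [1.2, -0.4, 0.9]
width: 42.2
```

```bash
python3 - <<'E'
from h import *
f=grab_frame("side"); cv2.imwrite("pics/s2.png",f["color"][100:300,150:450]); s=get_state(); print(s["time_s"],s["ee_pos"],s["width"],s["ft_force"])
E
```

```text
5.5333 [559.18512076 234.94784431 302.76462543] 41.55010592436884 [3.99616432 2.55931298 5.03318283]
```

View pics/s2.png

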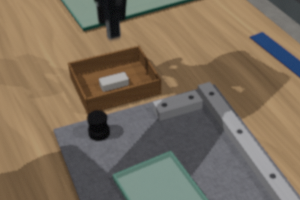

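Packer lies in the tray's middle ((113,82) in the crop). Next: go behind the pane, jaws open parallel to the rail.

>>> jog_arm:
  increments:
    - {"tx": -0.015,"ty": -0.0321,"tz": 0,"ax": 0,"ay": 0,"az": 0,"fingers": 0}
    - {"tx": -0.015,"ty": -0.0321,"tz": 0,"ax": 0,"ay": 0,"az": 0,"fingers": 0}
    - {"tx": -0.015,"ty": -0.0321,"tz": 0,"ax": 0,"ay": 0,"az": 0,"fingers": 0}
    - {"tx": -0.015,"ty": -0.0321,"tz": 0,"ax": 0,"ay": 0,"az": 0,"fingers": 0}
    - {"tx": -0.015,"ty": -0.0321,"tz": 0,"ax": 0,"ay": 0,"az": 0,"fingers": 0}
    - {"tx": -0.015,"ty": -0.0321,"tz": 0,"ax": 0,"ay": 0,"az": 0,"fingers": 0}
    - {"tx": -0.015,"ty": -0.0321,"tz": 0,"ax": 0,"ay": 0,"az": 0,"fingers": 0}
    - {"tx": -0.015,"ty": -0.0321,"tz": 0,"ax": 0,"ay": 0,"az": 0,"fingers": 0}
    - {"tx": 0,"ty": 0,"tz": 0,"ax": 0,"ay": 0,"az": 0,"fingers": 0}
    - {"tx": 0,"ty": 0,"tz": 0,"ax": 0,"ay": 0,"az": 0,"fingers": 0}
    - {"tx": 0,"ty": 0,"tz": 0,"ax": 0,"ay": 0,"az": 0,"fingers": 0}

```text
time_s: 6.45
ee_pos: [437.0, -22.6, 293.0]
orientation: [-0.0, 0.999, -0.043, 0.0]
ft_force: [-0.7, 0.0, -0.2]
width: 85.5
```

>>> jog_arm:
  increments:
    - {"tx": 0,"ty": 0,"tz": -0.035,"ax": 0,"ay": 0,"az": 0,"fingers": 0}
    - {"tx": 0,"ty": 0,"tz": -0.035,"ax": 0,"ay": 0,"az": 0,"fingers": 0}
    - {"tx": 0,"ty": 0,"tz": -0.03,"ax": 0,"ay": 0,"az": 0,"fingers": 0}
    - {"tx": 0,"ty": 0,"tz": -0.01,"ax": 0,"ay": 0,"az": 0,"fingers": 0}
    - {"tx": 0,"ty": 0,"tz": 0,"ax": 0,"ay": 0,"az": 0,"fingers": 0}
    - {"tx": 0,"ty": 0,"tz": 0,"ax": 0,"ay": 0,"az": 0,"fingers": 0}
    - {"tx": 0,"ty": 0,"tz": 0,"ax": 0,"ay": 0,"az": 0,"fingers": 0}

```text
time_s: 7.03
ee_pos: [438.3, -22.5, 184.8]
orientation: [0.0, 0.999, -0.043, 0.002]
ft_force: [1.2, -0.9, -0.0]
width: 85.4
```

```bash
python3 - <<'E'
from h import *
s=get_state(); print(s["time_s"],s["ee_pos"],s["width"],s["ft_force"])
f=grab_frame("side"); c=f["color"][200:360,180:400]; cv2.imwrite("pics/s3.png",cv2.resize(c,None,fx=3,fy=3))
E
```

```text
7.0333 [438.34907529 -22.48513535 184.76521507] 85.44345551264232 [ 1.18372238 -0.93607841 -0.0140236 ]
```

View pics/s3.png

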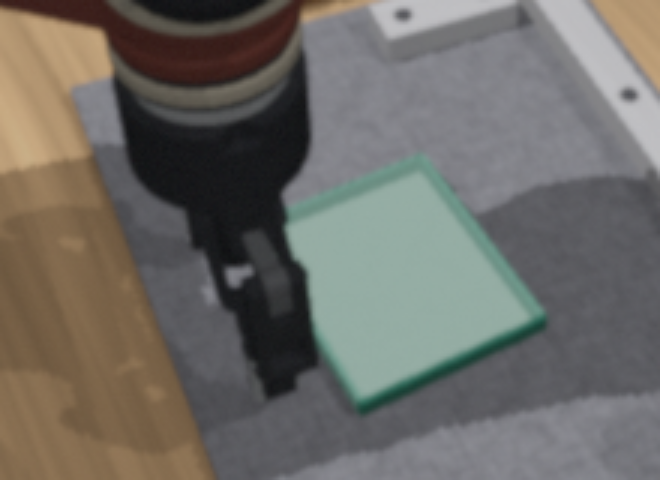

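Pane is untouched, near finger just behind its near edge (tip at crop (280,390)). Probing down gently for tip height.

>>> jog_arm:
  increments:
    - {"tx": 0,"ty": 0,"tz": -0.002,"ax": 0,"ay": 0,"az": 0,"fingers": 0}
    - {"tx": 0,"ty": 0,"tz": -0.002,"ax": 0,"ay": 0,"az": 0,"fingers": 0}
    - {"tx": 0,"ty": 0,"tz": -0.001,"ax": 0,"ay": 0,"az": 0,"fingers": 0}
    - {"tx": 0,"ty": 0,"tz": 0,"ax": 0,"ay": 0,"az": 0,"fingers": 0}
    - {"tx": 0,"ty": 0,"tz": 0,"ax": 0,"ay": 0,"az": 0,"fingers": 0}

```text
time_s: 7.5
ee_pos: [436.9, -22.7, 177.8]
orientation: [-0.0, 0.999, -0.043, 0.0]
ft_force: [-0.2, -0.5, 0.5]
width: 85.5
```

```bash
python3 - <<'E'
from h import *
f=grab_frame("side"); C=cloud(f)
for v in range(300,345,4): print(v,[tuple(C[v,u].round().astype(int)) for u in range(262,290,5)])
E
```

```text
300 [(np.int64(420), np.int64(-88), np.int64(122)), (np.int64(426), np.int64(-89), np.int64(120)), (np.int64(431), np.int64(-92), np.int64(119)), (np.int64(437), np.int64(-93), np.int64(118)), (np.int64(470), np.int64(-28), np.int64(18)), (np.int64(477), np.int64(-29), np.int64(15))]
304 [(np.int64(419), np.int64(-91), np.int64(118)), (np.int64(425), np.int64(-91), np.int64(114)), (np.int64(431), np.int64(-92), np.int64(112)), (np.int64(437), np.int64(-93), np.int64(109)), (np.int64(467), np.int64(-34), np.int64(18)), (np.int64(473), np.int64(-37), np.int64(18))]
308 [(np.int64(419), np.int64(-90), np.int64(109)), (np.int64(424), np.int64(-93), np.int64(110)), (np.int64(430), np.int64(-93), np.int64(106)), (np.int64(436), np.int64(-94), np.int64(103)), (np.int64(442), np.int64(-95), np.int64(101)), (np.int64(470), np.int64(-43), np.int64(17))]
312 [(np.int64(419), np.int64(-87), np.int64(98)), (np.int64(423), np.int64(-93), np.int64(101)), (np.int64(429), np.int64(-94), np.int64(99)), (np.int64(435), np.int64(-95), np.int64(96)), (np.int64(441), np.int64(-95), np.int64(93)), (np.int6
[... 1565 characters left out ...]
np.int64(7)), (np.int64(440), np.int64(-72), np.int64(7)), (np.int64(447), np.int64(-75), np.int64(7)), (np.int64(452), np.int64(-80), np.int64(9))]
340 [(np.int64(420), np.int64(-68), np.int64(7)), (np.int64(426), np.int64(-72), np.int64(8)), (np.int64(431), np.int64(-76), np.int64(10)), (np.int64(437), np.int64(-79), np.int64(9)), (np.int64(444), np.int64(-81), np.int64(7)), (np.int64(450), np.int64(-84), np.int64(8))]
344 [(np.int64(418), np.int64(-73), np.int64(6)), (np.int64(423), np.int64(-77), np.int64(7)), (np.int64(429), np.int64(-81), np.int64(7)), (np.int64(435), np.int64(-85), np.int64(10)), (np.int64(441), np.int64(-87), np.int64(8)), (np.int64(447), np.int64(-89), np.int64(6))]
```

>>> jog_arm:
  increments:
    - {"tx": 0,"ty": 0,"tz": -0.003,"ax": 0,"ay": 0,"az": 0,"fingers": 0}
    - {"tx": 0,"ty": 0,"tz": -0.002,"ax": 0,"ay": 0,"az": 0,"fingers": 0}
    - {"tx": 0,"ty": 0,"tz": 0,"ax": 0,"ay": 0,"az": 0,"fingers": 0}
    - {"tx": 0,"ty": 0,"tz": 0,"ax": 0,"ay": 0,"az": 0,"fingers": 0}
    - {"tx": 0,"ty": 0,"tz": 0,"ax": 0,"ay": 0,"az": 0,"fingers": 0}

```text
time_s: 7.97
ee_pos: [436.9, -22.7, 172.6]
orientation: [-0.0, 0.999, -0.043, -0.0]
ft_force: [0.8, 0.3, -0.1]
width: 85.3
```

>>> jog_arm:
  increments:
    - {"tx": 0.002,"ty": -0.00017,"tz": 0,"ax": 0,"ay": 0,"az": 0,"fingers": 0}
    - {"tx": 0.002,"ty": -0.00017,"tz": 0,"ax": 0,"ay": 0,"az": 0,"fingers": 0}
    - {"tx": 0.002,"ty": -0.00017,"tz": 0,"ax": 0,"ay": 0,"az": 0,"fingers": 0}
    - {"tx": 0.002,"ty": -0.00017,"tz": 0,"ax": 0,"ay": 0,"az": 0,"fingers": 0}
    - {"tx": 0.002,"ty": -0.00017,"tz": 0,"ax": 0,"ay": 0,"az": 0,"fingers": 0}
    - {"tx": 0.001,"ty": -9e-05,"tz": 0,"ax": 0,"ay": 0,"az": 0,"fingers": 0}
    - {"tx": 0.001,"ty": -9e-05,"tz": 0,"ax": 0,"ay": 0,"az": 0,"fingers": 0}
    - {"tx": 0.001,"ty": -9e-05,"tz": 0,"ax": 0,"ay": 0,"az": 0,"fingers": 0}
    - {"tx": 0.001,"ty": -9e-05,"tz": 0,"ax": 0,"ay": 0,"az": 0,"fingers": 0}
    - {"tx": 0.001,"ty": -9e-05,"tz": 0,"ax": 0,"ay": 0,"az": 0,"fingers": 0}
    - {"tx": 0.001,"ty": -9e-05,"tz": 0,"ax": 0,"ay": 0,"az": 0,"fingers": 0}

```text
time_s: 8.88
ee_pos: [452.7, -23.9, 172.4]
orientation: [-0.0, 0.999, -0.043, -0.001]
ft_force: [-2.8, 1.0, 1.0]
width: 85.4
```

>>> jog_arm:
  increments:
    - {"tx": 0.0015,"ty": -0.00013,"tz": 0,"ax": 0,"ay": 0,"az": 0,"fingers": 0}
    - {"tx": 0.0015,"ty": -0.00013,"tz": 0,"ax": 0,"ay": 0,"az": 0,"fingers": 0}
    - {"tx": 0.0015,"ty": -0.00013,"tz": 0,"ax": 0,"ay": 0,"az": 0,"fingers": 0}
    - {"tx": 0.0015,"ty": -0.00013,"tz": 0,"ax": 0,"ay": 0,"az": 0,"fingers": 0}
    - {"tx": 0.0015,"ty": -0.00013,"tz": 0,"ax": 0,"ay": 0,"az": 0,"fingers": 0}
    - {"tx": 0.0015,"ty": -0.00013,"tz": 0,"ax": 0,"ay": 0,"az": 0,"fingers": 0}
    - {"tx": 0.0015,"ty": -0.00013,"tz": 0,"ax": 0,"ay": 0,"az": 0,"fingers": 0}
    - {"tx": 0.0015,"ty": -0.00013,"tz": 0,"ax": 0,"ay": 0,"az": 0,"fingers": 0}
    - {"tx": 0.0015,"ty": -0.00013,"tz": 0,"ax": 0,"ay": 0,"az": 0,"fingers": 0}
    - {"tx": 0.0015,"ty": -0.00013,"tz": 0,"ax": 0,"ay": 0,"az": 0,"fingers": 0}

```text
time_s: 9.72
ee_pos: [468.0, -25.4, 172.7]
orientation: [0.0, 0.999, -0.043, -0.0]
ft_force: [-1.4, 0.4, -0.6]
width: 85.2
```

```bash
cat > pane.py <<'E'
from m import *
O=np.array([553.2,-27.7]);a=np.radians(-5); X=np.array([np.cos(a),np.sin(a)]);Y=np.array([-X[1],X[0]])
s=get_state(); p=s["ee_pos"][:2]-O; print(s["time_s"],s["ee_pos"].round(1),s["ft_force"].round(1),"tcp jig",p@X,p@Y)
for n,r in (("top",(230,165,455,335)),("side",(200,185,490,440))):
    f=grab_frame(n); M=masks(f); R,P=rect(f,M["green"],18,r); q=P-O
    print(n,R,"jig x %.1f..%.1f y %.1f..%.1f"%(*np.percentile(q@X,[1,99]),*np.percentile(q@Y,[1,99])))
    np.save(n+"1.npy",f,allow_pickle=True)
E
python3 pane.py
```

```text
9.7167 [468.  -25.4 172.7] [-1.4  0.4 -0.6] tcp jig -85.03857041049086 -5.158204193459775
top [574.1 -52.4  93.5  17.6  78.7] jig x 10.7..26.9 y -68.3..23.9
side [527.3 -38.5 128.  104.4  84.9] jig x -76.3..27.2 y -76.9..49.5
```

Pane is now square (84.9° vs rail 85°) and being pushed with ~2 N.

>>> jog_arm:
  increments:
    - {"tx": 0.002,"ty": -0.00017,"tz": 0,"ax": 0,"ay": 0,"az": 0,"fingers": 0}
    - {"tx": 0.0025,"ty": -0.00022,"tz": 0,"ax": 0,"ay": 0,"az": 0,"fingers": 0}
    - {"tx": 0.003,"ty": -0.00026,"tz": 0,"ax": 0,"ay": 0,"az": 0,"fingers": 0}
    - {"tx": 0.003,"ty": -0.00026,"tz": 0,"ax": 0,"ay": 0,"az": 0,"fingers": 0}
    - {"tx": 0.003,"ty": -0.00026,"tz": 0,"ax": 0,"ay": 0,"az": 0,"fingers": 0}
    - {"tx": 0.003,"ty": -0.00026,"tz": 0,"ax": 0,"ay": 0,"az": 0,"fingers": 0}
    - {"tx": 0.003,"ty": -0.00026,"tz": 0,"ax": 0,"ay": 0,"az": 0,"fingers": 0}
    - {"tx": 0.003,"ty": -0.00026,"tz": 0,"ax": 0,"ay": 0,"az": 0,"fingers": 0}
    - {"tx": 0.003,"ty": -0.00026,"tz": 0,"ax": 0,"ay": 0,"az": 0,"fingers": 0}
    - {"tx": 0.003,"ty": -0.00026,"tz": 0,"ax": 0,"ay": 0,"az": 0,"fingers": 0}
    - {"tx": 0.003,"ty": -0.00026,"tz": 0,"ax": 0,"ay": 0,"az": 0,"fingers": 0}
    - {"tx": 0.003,"ty": -0.00026,"tz": 0,"ax": 0,"ay": 0,"az": 0,"fingers": 0}
    - {"tx": 0.003,"ty": -0.00026,"tz": 0,"ax": 0,"ay": 0,"az": 0,"fingers": 0}
    - {"tx": 0.003,"ty": -0.00026,"tz": 0,"ax": 0,"ay": 0,"az": 0,"fingers": 0}
    - {"tx": 0.003,"ty": -0.00026,"tz": 0,"ax": 0,"ay": 0,"az": 0,"fingers": 0}
    - {"tx": 0.003,"ty": -0.00026,"tz": 0,"ax": 0,"ay": 0,"az": 0,"fingers": 0}
    - {"tx": 0.003,"ty": -0.00026,"tz": 0,"ax": 0,"ay": 0,"az": 0,"fingers": 0}
    - {"tx": 0.003,"ty": -0.00026,"tz": 0,"ax": 0,"ay": 0,"az": 0,"fingers": 0}
    - {"tx": 0.0025,"ty": -0.00022,"tz": 0,"ax": 0,"ay": 0,"az": 0,"fingers": 0}
    - {"tx": 0.002,"ty": -0.00017,"tz": 0,"ax": 0,"ay": 0,"az": 0,"fingers": 0}

```text
time_s: 11.48
ee_pos: [525.3, -30.3, 172.7]
orientation: [0.0, 0.999, -0.043, 0.0]
ft_force: [-2.3, 1.6, 2.5]
width: 85.6
```

```bash
python3 pane.py
```

```text
11.4833 [525.3 -30.3 172.7] [-2.3  1.6  2.5] tcp jig -27.601683090831486 -5.05709703109237
top [633.9  -6.7   2.    0.   -0.7] jig x 77.6..79.6 y 27.9..28.1
side [584.5 -43.  128.7 104.8  84.9] jig x -19.6..84.7 y -76.8..50.3
```

>>> jog_arm:
  increments:
    - {"tx": 0.0015,"ty": -0.00013,"tz": 0,"ax": 0,"ay": 0,"az": 0,"fingers": 0}
    - {"tx": 0.0015,"ty": -0.00013,"tz": 0,"ax": 0,"ay": 0,"az": 0,"fingers": 0}
    - {"tx": 0.0015,"ty": -0.00013,"tz": 0,"ax": 0,"ay": 0,"az": 0,"fingers": 0}
    - {"tx": 0.0015,"ty": -0.00013,"tz": 0,"ax": 0,"ay": 0,"az": 0,"fingers": 0}
    - {"tx": 0.0015,"ty": -0.00013,"tz": 0,"ax": 0,"ay": 0,"az": 0,"fingers": 0}
    - {"tx": 0.0015,"ty": -0.00013,"tz": 0,"ax": 0,"ay": 0,"az": 0,"fingers": 0}
    - {"tx": 0.0015,"ty": -0.00013,"tz": 0,"ax": 0,"ay": 0,"az": 0,"fingers": 0}
    - {"tx": 0.0015,"ty": -0.00013,"tz": 0,"ax": 0,"ay": 0,"az": 0,"fingers": 0}
    - {"tx": 0.0015,"ty": -0.00013,"tz": 0,"ax": 0,"ay": 0,"az": 0,"fingers": 0}
    - {"tx": 0.001,"ty": -9e-05,"tz": 0,"ax": 0,"ay": 0,"az": 0,"fingers": 0}
    - {"tx": 0.001,"ty": -9e-05,"tz": 0,"ax": 0,"ay": 0,"az": 0,"fingers": 0}
    - {"tx": 0.001,"ty": -9e-05,"tz": 0,"ax": 0,"ay": 0,"az": 0,"fingers": 0}
    - {"tx": 0.001,"ty": -9e-05,"tz": 0,"ax": 0,"ay": 0,"az": 0,"fingers": 0}
    - {"tx": 0,"ty": 0,"tz": 0,"ax": 0,"ay": 0,"az": 0,"fingers": 0}

```text
time_s: 12.75
ee_pos: [542.7, -31.9, 172.7]
orientation: [0.0, 0.999, -0.043, 0.0]
ft_force: [-1.6, 0.1, 0.4]
width: 85.5
```

```bash
python3 pane.py; python3 - <<'E'
from h import *
f=np.load("side1.npy",allow_pickle=True).item(); cv2.imwrite("pics/s4.png",cv2.resize(f["color"][180:380,240:500],None,fx=3,fy=3))
E
```

```text
12.75 [542.7 -31.9 172.7] [-1.6  0.1  0.4] tcp jig -10.143499571673491 -5.059197314437197
top [538.7 -78.6   0.    0.    0. ] jig x -10.1..-10.1 y -52.0..-52.0
side [601.4 -44.4 129.2 105.1  84.9] jig x -3.0..101.9 y -76.8..49.5
```

View pics/s4.png

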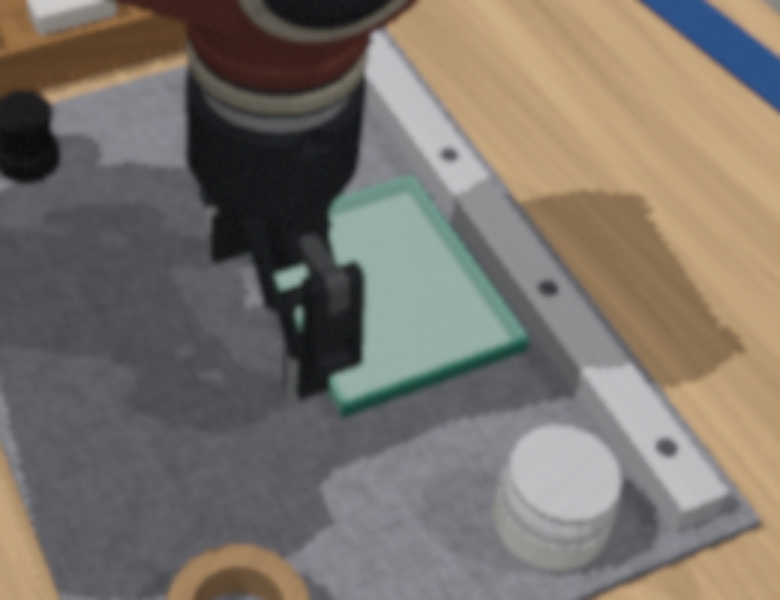

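Pane is square, with a uniform ~8 mm gap left to the rail (front edge (410,180)–(525,340) in the crop, rail face just right).

>>> jog_arm:
  increments:
    - {"tx": 0.001,"ty": -9e-05,"tz": 0,"ax": 0,"ay": 0,"az": 0,"fingers": 0}
    - {"tx": 0.001,"ty": -9e-05,"tz": 0,"ax": 0,"ay": 0,"az": 0,"fingers": 0}
    - {"tx": 0.001,"ty": -9e-05,"tz": 0,"ax": 0,"ay": 0,"az": 0,"fingers": 0}
    - {"tx": 0.001,"ty": -9e-05,"tz": 0,"ax": 0,"ay": 0,"az": 0,"fingers": 0}
    - {"tx": 0.0005,"ty": -4e-05,"tz": 0,"ax": 0,"ay": 0,"az": 0,"fingers": 0}
    - {"tx": 0.0005,"ty": -4e-05,"tz": 0,"ax": 0,"ay": 0,"az": 0,"fingers": 0}
    - {"tx": 0,"ty": 0,"tz": 0,"ax": 0,"ay": 0,"az": 0,"fingers": 0}

```text
time_s: 13.43
ee_pos: [547.5, -32.3, 172.7]
orientation: [-0.0, 0.999, -0.043, 0.0]
ft_force: [-3.1, -0.4, 1.4]
width: 85.2
```

>>> jog_arm:
  increments:
    - {"tx": 0.0005,"ty": -4e-05,"tz": 0,"ax": 0,"ay": 0,"az": 0,"fingers": 0}
    - {"tx": 0.0005,"ty": -4e-05,"tz": 0,"ax": 0,"ay": 0,"az": 0,"fingers": 0}
    - {"tx": 0,"ty": 0,"tz": 0,"ax": 0,"ay": 0,"az": 0,"fingers": 0}

```text
time_s: 13.68
ee_pos: [548.5, -32.4, 172.7]
orientation: [-0.0, 0.999, -0.043, 0.0]
ft_force: [-2.5, 0.3, 2.0]
width: 85.2
```

>>> jog_arm:
  increments:
    - {"tx": 0.0005,"ty": -4e-05,"tz": 0,"ax": 0,"ay": 0,"az": 0,"fingers": 0}
    - {"tx": 0,"ty": 0,"tz": 0,"ax": 0,"ay": 0,"az": 0,"fingers": 0}

```text
time_s: 13.85
ee_pos: [549.0, -32.4, 172.7]
orientation: [0.0, 0.999, -0.043, 0.0]
ft_force: [-2.4, -0.1, 1.3]
width: 85.1
```

>>> jog_arm:
  increments:
    - {"tx": 0.0005,"ty": -4e-05,"tz": 0,"ax": 0,"ay": 0,"az": 0,"fingers": 0}
    - {"tx": 0,"ty": 0,"tz": 0,"ax": 0,"ay": 0,"az": 0,"fingers": 0}

```text
time_s: 14.02
ee_pos: [549.5, -32.5, 172.7]
orientation: [0.0, 0.999, -0.043, 0.0]
ft_force: [-2.4, -0.5, 1.7]
width: 85.5
```

```bash
python3 pane.py
```

```text
14.0167 [549.5 -32.5 172.7] [-2.4 -0.5  1.7] tcp jig -3.2514479803564607 -5.057190479530629
top [586.4   5.6   4.    0.   -0.6] jig x 28.3..32.2 y 35.9..36.2
side [608.1 -45.2 128.7 105.3  84.8] jig x 3.8..108.6 y -76.8..50.3
```

>>> jog_arm:
  increments:
    - {"tx": 0.0004,"ty": -3e-05,"tz": 0,"ax": 0,"ay": 0,"az": 0,"fingers": 0}
    - {"tx": 0,"ty": 0,"tz": 0,"ax": 0,"ay": 0,"az": 0,"fingers": 0}

```text
time_s: 14.28
ee_pos: [549.9, -32.5, 172.7]
orientation: [-0.0, 0.999, -0.043, 0.0]
ft_force: [-3.1, 0.0, 2.2]
width: 84.9
```

>>> jog_arm:
  increments:
    - {"tx": 0.0004,"ty": -3e-05,"tz": 0,"ax": 0,"ay": 0,"az": 0,"fingers": 0}
    - {"tx": 0,"ty": 0,"tz": 0,"ax": 0,"ay": 0,"az": 0,"fingers": 0}

```text
time_s: 14.45
ee_pos: [550.3, -32.5, 172.7]
orientation: [0.0, 0.999, -0.043, 0.0]
ft_force: [-2.7, 0.4, 1.2]
width: 85.9
```

>>> jog_arm:
  increments:
    - {"tx": 0.0004,"ty": -3e-05,"tz": 0,"ax": 0,"ay": 0,"az": 0,"fingers": 0}
    - {"tx": 0,"ty": 0,"tz": 0,"ax": 0,"ay": 0,"az": 0,"fingers": 0}

```text
time_s: 14.62
ee_pos: [550.7, -32.5, 172.7]
orientation: [-0.0, 0.999, -0.043, 0.0]
ft_force: [-3.2, 0.0, 1.4]
width: 85.5
```

>>> jog_arm:
  increments:
    - {"tx": 0.0004,"ty": -3e-05,"tz": 0,"ax": 0,"ay": 0,"az": 0,"fingers": 0}
    - {"tx": 0,"ty": 0,"tz": 0,"ax": 0,"ay": 0,"az": 0,"fingers": 0}

```text
time_s: 14.78
ee_pos: [551.1, -32.6, 172.7]
orientation: [0.0, 0.999, -0.043, 0.0]
ft_force: [-2.4, 0.4, 0.8]
width: 85.2
```

>>> jog_arm:
  increments:
    - {"tx": 0.0004,"ty": -3e-05,"tz": 0,"ax": 0,"ay": 0,"az": 0,"fingers": 0}
    - {"tx": 0,"ty": 0,"tz": 0,"ax": 0,"ay": 0,"az": 0,"fingers": 0}

```text
time_s: 14.95
ee_pos: [551.4, -32.6, 172.7]
orientation: [-0.0, 0.999, -0.043, -0.0]
ft_force: [-3.1, 0.4, 1.4]
width: 85.6
```

>>> jog_arm:
  increments:
    - {"tx": 0.0003,"ty": -2e-05,"tz": 0,"ax": 0,"ay": 0,"az": 0,"fingers": 0}
    - {"tx": 0,"ty": 0,"tz": 0,"ax": 0,"ay": 0,"az": 0,"fingers": 0}

```text
time_s: 15.12
ee_pos: [551.6, -32.6, 172.7]
orientation: [-0.0, 0.999, -0.043, -0.0]
ft_force: [-4.6, 0.5, 3.5]
width: 85.2
```

```bash
python3 pane.py;  python3 - <<'E'
from h import *
f=np.load("side1.npy",allow_pickle=True).item(); cv2.imwrite("pics/s5.png",cv2.resize(f["color"][225:315,350:450],None,fx=6,fy=6,interpolation=cv2.INTER_CUBIC))
E
```

```text
15.1167 [551.6 -32.6 172.7] [-4.6  0.5  3.5] tcp jig -1.168106879769199 -5.007622743437957
top [558.6  -9.6   0.    0.    0. ] jig x 3.8..3.8 y 18.5..18.5
side [609.9 -45.  129.4 104.7  84.7] jig x 5.7..110.1 y -76.8..50.9
```

View pics/s5.png

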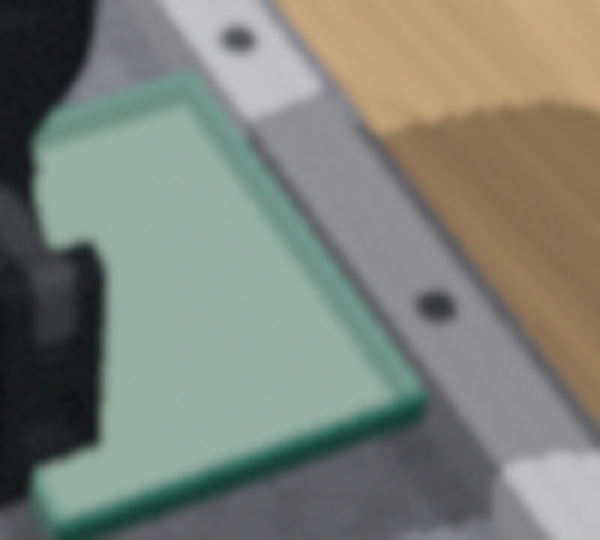

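Contact felt on the rail (force up to ~4.6 N, front edge at jig x 110.1, square within 0.3°). Back off and go round to the pane's −y edge with the jaws turned 90°.

>>> jog_arm:
  increments:
    - {"tx": -0.002,"ty": 0.00017,"tz": 0,"ax": 0,"ay": 0,"az": 0,"fingers": 0}
    - {"tx": -0.008,"ty": 0.0007,"tz": 0,"ax": 0,"ay": 0,"az": 0,"fingers": 0}
    - {"tx": -0.02,"ty": 0.0017,"tz": 0,"ax": 0,"ay": 0,"az": 0,"fingers": 0}
    - {"tx": 0,"ty": 0,"tz": 0.03,"ax": 0,"ay": 0,"az": 0,"fingers": 0}
    - {"tx": 0,"ty": 0,"tz": 0.04,"ax": 0,"ay": 0,"az": 0,"fingers": 0}
    - {"tx": 0,"ty": 0,"tz": 0.03,"ax": 0,"ay": 0,"az": 0,"fingers": 130}

```text
time_s: 15.72
ee_pos: [521.3, -30.0, 274.4]
orientation: [0.0, 0.999, -0.043, 0.001]
ft_force: [0.7, 0.1, 0.4]
width: 75.1
```

>>> jog_arm:
  increments:
    - {"tx": 0.0055,"ty": -0.0065,"tz": 0,"ax": 0,"ay": 0,"az": 1,"fingers": 130}
    - {"tx": 0.0055,"ty": -0.0065,"tz": 0,"ax": 0,"ay": 0,"az": 1,"fingers": 130}
    - {"tx": 0.0055,"ty": -0.0065,"tz": 0,"ax": 0,"ay": 0,"az": 1,"fingers": 130}
    - {"tx": 0.0055,"ty": -0.0065,"tz": 0,"ax": 0,"ay": 0,"az": 1,"fingers": 130}
    - {"tx": 0.0055,"ty": -0.0065,"tz": 0,"ax": 0,"ay": 0,"az": 1,"fingers": 130}
    - {"tx": 0.0055,"ty": -0.0065,"tz": 0,"ax": 0,"ay": 0,"az": 1,"fingers": 130}
    - {"tx": 0.0055,"ty": -0.0065,"tz": 0,"ax": 0,"ay": 0,"az": 1,"fingers": 130}
    - {"tx": 0.0055,"ty": -0.0065,"tz": 0,"ax": 0,"ay": 0,"az": 1,"fingers": 130}
    - {"tx": 0.0055,"ty": -0.0065,"tz": 0,"ax": 0,"ay": 0,"az": 1,"fingers": 130}
    - {"tx": 0.0055,"ty": -0.0065,"tz": 0,"ax": 0,"ay": 0,"az": 1,"fingers": 130}
    - {"tx": 0.0055,"ty": -0.0065,"tz": 0,"ax": 0,"ay": 0,"az": 1,"fingers": 130}
    - {"tx": 0.0055,"ty": -0.0065,"tz": 0,"ax": 0,"ay": 0,"az": 1,"fingers": 130}
    - {"tx": 0.0055,"ty": -0.0065,"tz": 0,"ax": 0,"ay": 0,"az": 1,"fingers": 130}
    - {"tx": 0.0055,"ty": -0.0065,"tz": 0,"ax": 0,"ay": 0,"az": 1,"fingers": 130}
    - {"tx": 0.0055,"ty": -0.0065,"tz": 0,"ax": 0,"ay": 0,"az": 1,"fingers": 130}
    - {"tx": 0,"ty": 0,"tz": 0,"ax": 0,"ay": 0,"az": 0,"fingers": 130}
    - {"tx": 0,"ty": 0,"tz": 0,"ax": 0,"ay": 0,"az": 0,"fingers": 130}

```text
time_s: 17.13
ee_pos: [604.1, -127.6, 272.7]
orientation: [0.0, 0.738, 0.675, 0.0]
ft_force: [-0.8, 0.7, 0.4]
width: 41.6
```

```bash
python3 pane.py;  python3 - <<'E'
from h import *
s=get_state();w,x,y,z=s["orientation"]; print(np.degrees(2*np.arctan2(y,x))-90,s["width"],s["q"].round(2))
E
```

```text
17.1333 [ 604.1 -127.6  272.7] [-0.8  0.7  0.4] tcp jig 59.458503416987014 -95.12867357161825
top [611.5 -35.4 109.  103.   85. ] jig x 7.3..110.2 y -55.3..51.9
side [609.4 -46.  127.2 105.   85. ] jig x 5.2..109.7 y -76.8..49.6
-5.051811068278099 41.597943909540916 [-0.33  0.15  1.74  0.    1.25 -0.24]
```

>>> jog_arm:
  increments:
    - {"tx": 0,"ty": 0,"tz": -0.03,"ax": 0,"ay": 0,"az": 0,"fingers": 130}
    - {"tx": 0,"ty": 0,"tz": -0.03,"ax": 0,"ay": 0,"az": 0,"fingers": 130}
    - {"tx": 0,"ty": 0,"tz": -0.02,"ax": 0,"ay": 0,"az": 0,"fingers": 130}
    - {"tx": 0,"ty": 0,"tz": -0.01,"ax": 0,"ay": 0,"az": 0,"fingers": 130}
    - {"tx": 0,"ty": 0,"tz": 0,"ax": 0,"ay": 0,"az": 0,"fingers": 130}
    - {"tx": 0,"ty": 0,"tz": 0,"ax": 0,"ay": 0,"az": 0,"fingers": 130}

```text
time_s: 17.73
ee_pos: [604.4, -127.3, 183.1]
orientation: [0.0, 0.737, 0.676, 0.0]
ft_force: [-0.5, -0.3, 1.1]
width: 42.2
```

```bash
python3 - <<'E'
from h import *
s=get_state(); print(s["ee_pos"],s["ft_force"])
f=grab_frame("side"); cv2.imwrite("pics/s6.png",cv2.resize(f["color"][190:370,280:500],None,fx=3,fy=3))
E
```

```text
[ 604.38775521 -127.33231502  183.05741613] [-0.49555381 -0.33461683  1.12804038]
```

View pics/s6.png

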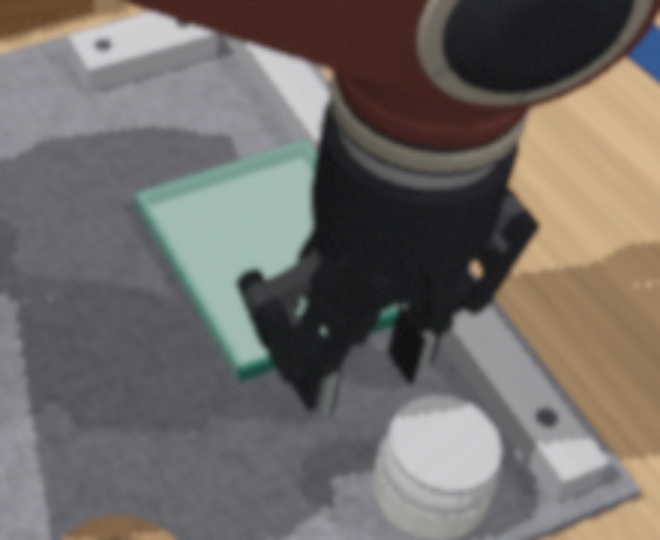

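Fingers stand between the pane and the tin (tips (315,405),(410,378) in the crop), touching neither. Lower 2.5 mm and push along +y.

>>> jog_arm:
  increments:
    - {"tx": 0,"ty": 0,"tz": -0.0025,"ax": 0,"ay": 0,"az": 0,"fingers": 130}
    - {"tx": 0.00017,"ty": 0.002,"tz": 0,"ax": 0,"ay": 0,"az": 0,"fingers": 130}
    - {"tx": 0.00017,"ty": 0.002,"tz": 0,"ax": 0,"ay": 0,"az": 0,"fingers": 130}
    - {"tx": 0.00017,"ty": 0.002,"tz": 0,"ax": 0,"ay": 0,"az": 0,"fingers": 130}
    - {"tx": 0.00017,"ty": 0.002,"tz": 0,"ax": 0,"ay": 0,"az": 0,"fingers": 130}
    - {"tx": 9e-05,"ty": 0.001,"tz": 0,"ax": 0,"ay": 0,"az": 0,"fingers": 130}
    - {"tx": 9e-05,"ty": 0.001,"tz": 0,"ax": 0,"ay": 0,"az": 0,"fingers": 130}
    - {"tx": 9e-05,"ty": 0.001,"tz": 0,"ax": 0,"ay": 0,"az": 0,"fingers": 130}
    - {"tx": 9e-05,"ty": 0.001,"tz": 0,"ax": 0,"ay": 0,"az": 0,"fingers": 130}
    - {"tx": 9e-05,"ty": 0.001,"tz": 0,"ax": 0,"ay": 0,"az": 0,"fingers": 130}
    - {"tx": 9e-05,"ty": 0.001,"tz": 0,"ax": 0,"ay": 0,"az": 0,"fingers": 130}
    - {"tx": 9e-05,"ty": 0.001,"tz": 0,"ax": 0,"ay": 0,"az": 0,"fingers": 130}
    - {"tx": 9e-05,"ty": 0.001,"tz": 0,"ax": 0,"ay": 0,"az": 0,"fingers": 130}

```text
time_s: 18.87
ee_pos: [605.6, -111.7, 180.2]
orientation: [0.0, 0.737, 0.676, -0.0]
ft_force: [-0.3, -1.4, -0.5]
width: 41.9
```

>>> jog_arm:
  increments:
    - {"tx": 9e-05,"ty": 0.001,"tz": 0,"ax": 0,"ay": 0,"az": 0,"fingers": 130}
    - {"tx": 9e-05,"ty": 0.001,"tz": 0,"ax": 0,"ay": 0,"az": 0,"fingers": 130}
    - {"tx": 9e-05,"ty": 0.001,"tz": 0,"ax": 0,"ay": 0,"az": 0,"fingers": 130}
    - {"tx": 9e-05,"ty": 0.001,"tz": 0,"ax": 0,"ay": 0,"az": 0,"fingers": 130}
    - {"tx": 9e-05,"ty": 0.001,"tz": 0,"ax": 0,"ay": 0,"az": 0,"fingers": 130}
    - {"tx": 9e-05,"ty": 0.001,"tz": 0,"ax": 0,"ay": 0,"az": 0,"fingers": 130}

```text
time_s: 19.37
ee_pos: [606.2, -105.5, 180.2]
orientation: [0.0, 0.737, 0.676, -0.0]
ft_force: [0.2, -2.1, -0.2]
width: 42.1
```

```bash
python3 pane.py
```

```text
19.3667 [ 606.2 -105.5  180.2] [ 0.2 -2.1 -0.2] tcp jig 59.5686326969866 -72.85504398398591
top [613.4 -15.8 103.6  84.7  -5.2] jig x 7.2..110.4 y -24.2..59.3
side [606.8 -38.1 127.9  98.5  84.9] jig x 5.2..100.9 y -69.1..58.0
```

>>> jog_arm:
  increments:
    - {"tx": 0.00017,"ty": 0.002,"tz": 0,"ax": 0,"ay": 0,"az": 0,"fingers": 130}
    - {"tx": 0.00022,"ty": 0.0025,"tz": 0,"ax": 0,"ay": 0,"az": 0,"fingers": 130}
    - {"tx": 0.00026,"ty": 0.003,"tz": 0,"ax": 0,"ay": 0,"az": 0,"fingers": 130}
    - {"tx": 0.00026,"ty": 0.003,"tz": 0,"ax": 0,"ay": 0,"az": 0,"fingers": 130}
    - {"tx": 0.00026,"ty": 0.003,"tz": 0,"ax": 0,"ay": 0,"az": 0,"fingers": 130}
    - {"tx": 0.00026,"ty": 0.003,"tz": 0,"ax": 0,"ay": 0,"az": 0,"fingers": 130}
    - {"tx": 0.00026,"ty": 0.003,"tz": 0,"ax": 0,"ay": 0,"az": 0,"fingers": 130}
    - {"tx": 0.00026,"ty": 0.003,"tz": 0,"ax": 0,"ay": 0,"az": 0,"fingers": 130}
    - {"tx": 0.00026,"ty": 0.003,"tz": 0,"ax": 0,"ay": 0,"az": 0,"fingers": 130}
    - {"tx": 0.00026,"ty": 0.003,"tz": 0,"ax": 0,"ay": 0,"az": 0,"fingers": 130}
    - {"tx": 0.00026,"ty": 0.003,"tz": 0,"ax": 0,"ay": 0,"az": 0,"fingers": 130}
    - {"tx": 0.00026,"ty": 0.003,"tz": 0,"ax": 0,"ay": 0,"az": 0,"fingers": 130}
    - {"tx": 0.00026,"ty": 0.003,"tz": 0,"ax": 0,"ay": 0,"az": 0,"fingers": 130}
    - {"tx": 0.00026,"ty": 0.003,"tz": 0,"ax": 0,"ay": 0,"az": 0,"fingers": 130}
    - {"tx": 0.00026,"ty": 0.003,"tz": 0,"ax": 0,"ay": 0,"az": 0,"fingers": 130}
    - {"tx": 0.00026,"ty": 0.003,"tz": 0,"ax": 0,"ay": 0,"az": 0,"fingers": 130}
    - {"tx": 0.00026,"ty": 0.003,"tz": 0,"ax": 0,"ay": 0,"az": 0,"fingers": 130}
    - {"tx": 0.00026,"ty": 0.003,"tz": 0,"ax": 0,"ay": 0,"az": 0,"fingers": 130}
    - {"tx": 0.00022,"ty": 0.0025,"tz": 0,"ax": 0,"ay": 0,"az": 0,"fingers": 130}
    - {"tx": 0.00017,"ty": 0.002,"tz": 0,"ax": 0,"ay": 0,"az": 0,"fingers": 130}

```text
time_s: 21.13
ee_pos: [611.1, -48.2, 180.2]
orientation: [-0.0, 0.737, 0.676, -0.0]
ft_force: [-0.8, -3.0, -0.2]
width: 41.8
```

```bash
python3 pane.py; python3 - <<'E'
from h import *
f=np.load("top1.npy",allow_pickle=True).item(); cv2.imwrite("pics/t7.png",cv2.resize(f["color"][150:340,170:520],None,fx=2.2,fy=2.2))
E
```

```text
21.1333 [611.1 -48.2 180.2] [-0.8 -3.  -0.2] tcp jig 59.509580595141095 -15.39165482586249
top [619.3  51.1 103.4  65.   -5.1] jig x 7.6..110.5 y 52.0..116.8
side [606.3  18.8 127.6  87.8  85. ] jig x 5.1..90.7 y -12.3..114.7
```

View pics/t7.png

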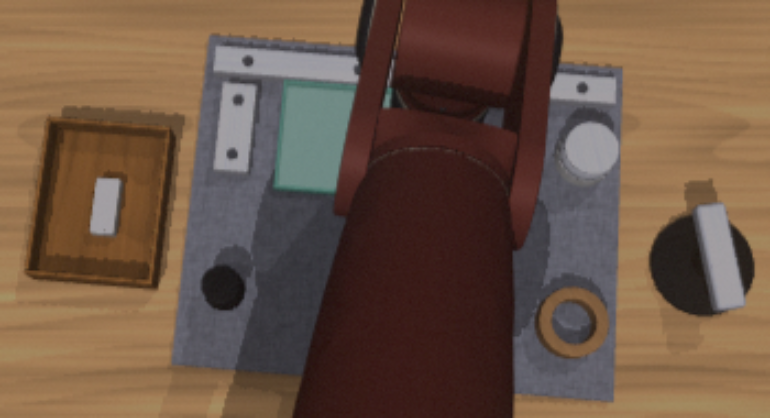

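Pane (left edge at x≈280 in the crop) is square on the rail with ~23 mm to the stop (252); bystanders are untouched, the packer lies in the tray.

>>> jog_arm:
  increments:
    - {"tx": 0.00013,"ty": 0.0015,"tz": 0,"ax": 0,"ay": 0,"az": 0,"fingers": 130}
    - {"tx": 0.00013,"ty": 0.0015,"tz": 0,"ax": 0,"ay": 0,"az": 0,"fingers": 130}
    - {"tx": 0.00013,"ty": 0.0015,"tz": 0,"ax": 0,"ay": 0,"az": 0,"fingers": 130}
    - {"tx": 0.00013,"ty": 0.0015,"tz": 0,"ax": 0,"ay": 0,"az": 0,"fingers": 130}
    - {"tx": 0.00013,"ty": 0.0015,"tz": 0,"ax": 0,"ay": 0,"az": 0,"fingers": 130}
    - {"tx": 0.00013,"ty": 0.0015,"tz": 0,"ax": 0,"ay": 0,"az": 0,"fingers": 130}
    - {"tx": 0.00013,"ty": 0.0015,"tz": 0,"ax": 0,"ay": 0,"az": 0,"fingers": 130}
    - {"tx": 0.00013,"ty": 0.0015,"tz": 0,"ax": 0,"ay": 0,"az": 0,"fingers": 130}
    - {"tx": 0.00013,"ty": 0.0015,"tz": 0,"ax": 0,"ay": 0,"az": 0,"fingers": 130}
    - {"tx": 9e-05,"ty": 0.001,"tz": 0,"ax": 0,"ay": 0,"az": 0,"fingers": 130}
    - {"tx": 9e-05,"ty": 0.001,"tz": 0,"ax": 0,"ay": 0,"az": 0,"fingers": 130}
    - {"tx": 9e-05,"ty": 0.001,"tz": 0,"ax": 0,"ay": 0,"az": 0,"fingers": 130}
    - {"tx": 9e-05,"ty": 0.001,"tz": 0,"ax": 0,"ay": 0,"az": 0,"fingers": 130}
    - {"tx": 9e-05,"ty": 0.001,"tz": 0,"ax": 0,"ay": 0,"az": 0,"fingers": 130}

```text
time_s: 22.4
ee_pos: [612.8, -30.0, 180.2]
orientation: [0.0, 0.737, 0.676, 0.0]
ft_force: [-0.4, -3.2, -0.4]
width: 41.7
```

```bash
python3 pane.py
```

```text
22.4 [612.8 -30.  180.2] [-0.4 -3.2 -0.4] tcp jig 59.53280540142228 2.927008015472301
top [621.3  73.3 103.2  57.7  -5.4] jig x 7.5..110.3 y 77.6..135.2
side [606.3  36.9 129.1  85.5  84.1] jig x 5.2..89.0 y 5.6..133.2
```

>>> jog_arm:
  increments:
    - {"tx": 4e-05,"ty": 0.0005,"tz": 0,"ax": 0,"ay": 0,"az": 0,"fingers": 130}
    - {"tx": 4e-05,"ty": 0.0005,"tz": 0,"ax": 0,"ay": 0,"az": 0,"fingers": 130}
    - {"tx": 4e-05,"ty": 0.0005,"tz": 0,"ax": 0,"ay": 0,"az": 0,"fingers": 130}
    - {"tx": 4e-05,"ty": 0.0005,"tz": 0,"ax": 0,"ay": 0,"az": 0,"fingers": 130}
    - {"tx": 4e-05,"ty": 0.0005,"tz": 0,"ax": 0,"ay": 0,"az": 0,"fingers": 130}
    - {"tx": 0,"ty": 0,"tz": 0,"ax": 0,"ay": 0,"az": 0,"fingers": 130}

```text
time_s: 23.0
ee_pos: [612.9, -27.5, 180.2]
orientation: [-0.0, 0.737, 0.676, 0.0]
ft_force: [0.5, -2.1, -0.4]
width: 41.6
```

>>> jog_arm:
  increments:
    - {"tx": 4e-05,"ty": 0.0005,"tz": 0,"ax": 0,"ay": 0,"az": 0,"fingers": 130}
    - {"tx": 0,"ty": 0,"tz": 0,"ax": 0,"ay": 0,"az": 0,"fingers": 130}

```text
time_s: 23.17
ee_pos: [613.0, -27.0, 180.2]
orientation: [-0.0, 0.737, 0.676, 0.0]
ft_force: [0.7, -1.6, 0.8]
width: 41.8
```

>>> jog_arm:
  increments:
    - {"tx": 4e-05,"ty": 0.0004,"tz": 0,"ax": 0,"ay": 0,"az": 0,"fingers": 130}
    - {"tx": 0,"ty": 0,"tz": 0,"ax": 0,"ay": 0,"az": 0,"fingers": 130}

```text
time_s: 23.33
ee_pos: [613.0, -26.6, 180.2]
orientation: [-0.0, 0.737, 0.676, 0.0]
ft_force: [0.5, -2.4, -0.3]
width: 41.9
```

>>> jog_arm:
  increments:
    - {"tx": 4e-05,"ty": 0.0004,"tz": 0,"ax": 0,"ay": 0,"az": 0,"fingers": 130}
    - {"tx": 0,"ty": 0,"tz": 0,"ax": 0,"ay": 0,"az": 0,"fingers": 130}

```text
time_s: 23.5
ee_pos: [613.1, -26.2, 180.2]
orientation: [0.0, 0.737, 0.676, 0.0]
ft_force: [-0.5, -1.3, 1.0]
width: 42.1
```

>>> jog_arm:
  increments:
    - {"tx": 4e-05,"ty": 0.0004,"tz": 0,"ax": 0,"ay": 0,"az": 0,"fingers": 130}
    - {"tx": 0,"ty": 0,"tz": 0,"ax": 0,"ay": 0,"az": 0,"fingers": 130}

```text
time_s: 23.67
ee_pos: [613.1, -25.8, 180.2]
orientation: [-0.0, 0.737, 0.676, 0.0]
ft_force: [-0.5, -2.1, 0.1]
width: 41.7
```

```bash
python3 pane.py
```

```text
23.6667 [613.1 -25.8 180.2] [-0.5 -2.1  0.1] tcp jig 59.513586301624734 7.1235806170196225
top [621.7  78.2 103.3  56.2  -5.1] jig x 7.4..110.4 y 83.5..139.3
side [585.1  55.2 148.6  72.9  57.7] jig x 5.1..87.6 y 9.2..137.4
```

>>> jog_arm:
  increments:
    - {"tx": 3e-05,"ty": 0.0003,"tz": 0,"ax": 0,"ay": 0,"az": 0,"fingers": 130}
    - {"tx": 0,"ty": 0,"tz": 0,"ax": 0,"ay": 0,"az": 0,"fingers": 130}

```text
time_s: 23.93
ee_pos: [613.1, -25.5, 180.2]
orientation: [0.0, 0.737, 0.676, -0.0]
ft_force: [-0.5, -1.5, 0.5]
width: 42.0
```

>>> jog_arm:
  increments:
    - {"tx": 3e-05,"ty": 0.0003,"tz": 0,"ax": 0,"ay": 0,"az": 0,"fingers": 130}
    - {"tx": 0,"ty": 0,"tz": 0,"ax": 0,"ay": 0,"az": 0,"fingers": 130}

```text
time_s: 24.1
ee_pos: [613.2, -25.2, 180.2]
orientation: [-0.0, 0.737, 0.676, -0.0]
ft_force: [0.0, -1.7, 0.3]
width: 42.1
```

>>> jog_arm:
  increments:
    - {"tx": 3e-05,"ty": 0.0003,"tz": 0,"ax": 0,"ay": 0,"az": 0,"fingers": 130}
    - {"tx": 0,"ty": 0,"tz": 0,"ax": 0,"ay": 0,"az": 0,"fingers": 130}

```text
time_s: 24.27
ee_pos: [613.2, -24.9, 180.2]
orientation: [0.0, 0.737, 0.676, -0.0]
ft_force: [-0.8, -2.5, 0.0]
width: 41.8
```

>>> jog_arm:
  increments:
    - {"tx": 3e-05,"ty": 0.0003,"tz": 0,"ax": 0,"ay": 0,"az": 0,"fingers": 130}
    - {"tx": 0,"ty": 0,"tz": 0,"ax": 0,"ay": 0,"az": 0,"fingers": 130}

```text
time_s: 24.43
ee_pos: [613.2, -24.9, 180.2]
orientation: [0.0, 0.737, 0.676, -0.0]
ft_force: [-0.8, -4.3, -0.1]
width: 41.8
```

>>> jog_arm:
  increments:
    - {"tx": 3e-05,"ty": 0.0003,"tz": 0,"ax": 0,"ay": 0,"az": 0,"fingers": 130}
    - {"tx": 0,"ty": 0,"tz": 0,"ax": 0,"ay": 0,"az": 0,"fingers": 130}

```text
time_s: 24.6
ee_pos: [613.2, -24.7, 180.2]
orientation: [0.0, 0.737, 0.676, -0.0]
ft_force: [-0.7, -4.2, 0.9]
width: 41.9
```

```bash
python3 pane.py
```

```text
24.6 [613.2 -24.7 180.2] [-0.7 -4.2  0.9] tcp jig 59.54870881367696 8.181760843488897
top [621.7  79.1 102.8  55.9  -5.8] jig x 7.6..110.1 y 85.2..140.0
side [606.4  41.9 128.6  83.8  84.9] jig x 5.2..87.3 y 10.3..138.0
```

Stop contact felt (4.3 N, motion stalled, edge at jig y 140.0). Back off, rise and look.

>>> jog_arm:
  increments:
    - {"tx": -0.00017,"ty": -0.002,"tz": 0,"ax": 0,"ay": 0,"az": 0,"fingers": 130}
    - {"tx": -0.0007,"ty": -0.008,"tz": 0,"ax": 0,"ay": 0,"az": 0,"fingers": 130}
    - {"tx": -0.001,"ty": -0.012,"tz": 0,"ax": 0,"ay": 0,"az": 0,"fingers": 130}
    - {"tx": 0,"ty": 0,"tz": 0.03,"ax": 0,"ay": 0,"az": 0,"fingers": 130}
    - {"tx": 0,"ty": 0,"tz": 0.04,"ax": 0,"ay": 0,"az": 0,"fingers": 130}
    - {"tx": 0,"ty": 0,"tz": 0.04,"ax": 0,"ay": 0,"az": 0,"fingers": 130}
    - {"tx": -0.02,"ty": -0.036,"tz": 0,"ax": 0,"ay": 0,"az": 0,"fingers": 130}
    - {"tx": -0.02,"ty": -0.036,"tz": 0,"ax": 0,"ay": 0,"az": 0,"fingers": 130}
    - {"tx": -0.02,"ty": -0.036,"tz": 0,"ax": 0,"ay": 0,"az": 0,"fingers": 130}
    - {"tx": -0.02,"ty": -0.036,"tz": 0,"ax": 0,"ay": 0,"az": 0,"fingers": 130}
    - {"tx": -0.02,"ty": -0.036,"tz": 0,"ax": 0,"ay": 0,"az": 0,"fingers": 130}
    - {"tx": 0,"ty": 0,"tz": 0,"ax": 0,"ay": 0,"az": 0,"fingers": 130}
    - {"tx": 0,"ty": 0,"tz": 0,"ax": 0,"ay": 0,"az": 0,"fingers": 130}

```text
time_s: 25.78
ee_pos: [510.2, -228.6, 290.3]
orientation: [-0.0, 0.739, 0.674, 0.0]
ft_force: [0.5, -0.0, -0.4]
width: 41.8
```

```bash
python3 pane.py; python3 - <<'E'
from h import *
f=np.load("top1.npy",allow_pickle=True).item(); cv2.imwrite("pics/t8.png",cv2.resize(f["color"][155:305,170:370],None,fx=4,fy=4,interpolation=cv2.INTER_CUBIC))
E
```

```text
25.7833 [ 510.2 -228.6  290.3] [ 0.5 -0.  -0.4] tcp jig -25.33542007968741 -203.84893183782674
top [618.9  46.5 121.2 103.3  84.9] jig x 7.4..110.3 y 19.1..139.9
side [578.1  28.8 141.5  69.7 -63.8] jig x 5.3..82.2 y 10.5..134.5
```

View pics/t8.png

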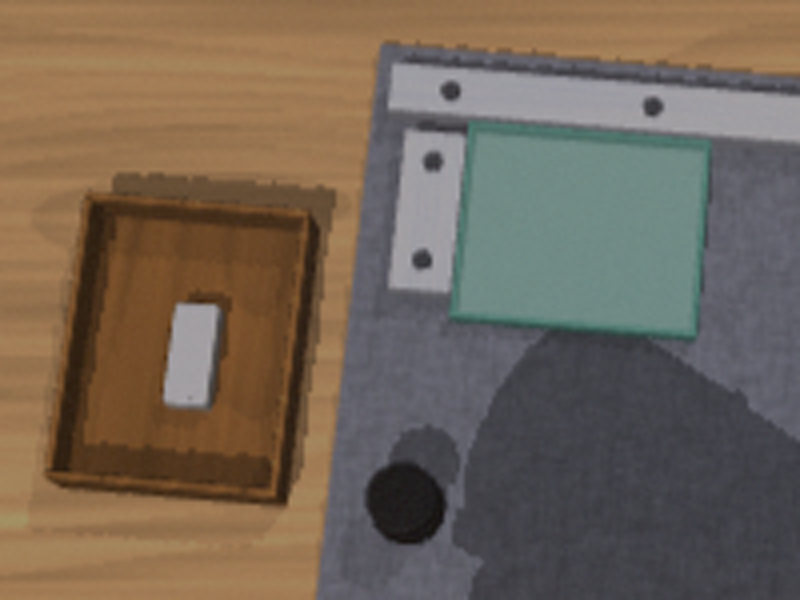

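Pane sits tight on the rail and the stop (corner at (468,122) in the crop), the packer is in the tray centre at (192,355), and the arm is clear.

```bash
python3 -c "
from h import *
f=grab_frame('top'); 
for n,u,v,z in [('tin',437,217,53),('roll',430,297,33),('loupe',271,281,46)]: print(n,f['range_z'][v,u])
a=np.load('top0.npy',allow_pickle=True).item()['color'][195:345,395:530].astype(int); print('changed px',(abs(f['color'][195:345,395:530].astype(int)-a).max(2)>60).sum())
print(sign_off())"
```

```text
tin 977.9784
roll 987.7121
loupe 955.11005
changed px 7191
the job is handed in; nothing more can be done
None
```

```bash
python3 -c "
from h import *
f=np.load('top1.npy',allow_pickle=True).item(); print(f['range_z'][205:230:4,425:450:4].round()); cv2.imwrite('pics/t9.png',cv2.resize(f['color'][150:350,370:540],None,fx=3,fy=3))"
```

```text
[[1031. 1033. 1032.  988. 1033. 1031. 1033.]
 [1030.  985.  984.  984.  984.  982. 1030.]
 [ 997.  982.  981.  984.  982.  982.  984.]
 [ 994.  983.  980.  979.  982.  979.  980.]
 [ 995.  978.  979.  976.  978.  979.  976.]
 [ 997.  985.  976.  980.  977.  979. 1024.]
 [1009.  994.  986.  983.  982.  999. 1020.]]
```

View pics/t9.png

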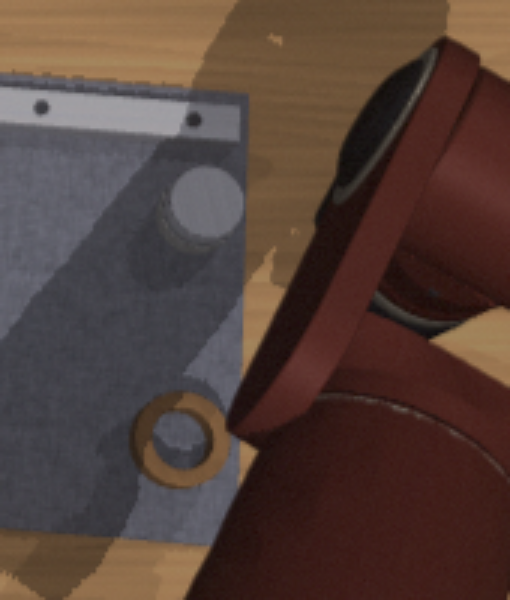

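I moved the packer to the tray, then pushed the pane square against the back rail and along it to the end stop. I signed off at about 26 s of the 67 s allowed. I pushed with the open finger pair, so no single finger could turn the pane.

**Packer:** it lies near the centre of the tray in the last top view.

**Pane:** it measures 84.9° against the rail's 85.0°. Its edges are at jig x = 110.3 mm (rail face 110) and y = 139.9 mm (stop face about 140). I felt both contacts as a rise in force. The readings I took peaked at about 5–6 N in total, against the 12 N limit; forces between readings were not logged. The pane stayed flat.

**Bystanders:** the tin and roll stand upright where they were in the last top picture, and so does the loupe. The lifter was hidden by the arm in that picture; it was in place in the previous one, and the arm passed over its area at a tip height of about 117 mm.

**Checks that disagreed or told me nothing:**
- **Side view:** its pane outline was partly hidden by the arm at the end (−63.8°), so I ignored it.
- **Pane centre in the top view:** the outline's centre gave x ≈ 58.9 mm. Its outline is about 3 mm too wide, so I relied on the far edge and the contact instead.
- **Pixel comparison:** my final one was spoiled by the arm and its shadow, so it showed nothing.
- **Tin depth:** the raw value looked odd at first because the camera is tilted. It was uniform over the tin's top, and the picture showed the tin upright in place; I checked this only after signing off.

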